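# Take the wheel cutter from its rack and hold it ready over the flatbread

## Task

Take the blue-handled wheel cutter by its handle out of the slotted tool rack and bring it over the fried flatbread in the carton tray, ready for a lengthwise cut: the wheel over the middle of the bread and a few centimetres above it, in line with the tray's long sides and upright, the handle leaning back about 40 degrees from upright towards the robot's end of the tray. Finish while holding it still like that in the gripper: do not put it down or let go. Do not touch the wheel with the fingers or the bread and tray with anything, and leave the other tools and the dishes, shaker, bottle and cup where they are.

Things in the scene. Friction and masses are not known exactly. Their poses are not given: they have to be found in the camera images.
- cutter: Wheel cutter, 0.2 kg: blue handle, thumb guard, steel fork, free-spinning wheel. Origin: handle axis at the guard's underside; z up the handle, y along the axle, x in the wheel's plane. Handle 30 (x) by 24 mm (y), z = 6 to 116; guard 50 by 36, 6 thick; fork 11 wide, to z = -58. It hangs upright in one of the rack's slots, the guard resting on the plate. A half turn about z looks the same.
- wheel: The cutter's wheel: steel disc 90 mm in diameter, 3 mm thick, spinning freely. Origin: its centre, at (0, 0, -52) mm in the cutter's frame; y is the axle, the other axes spin with it. At the start its lowest edge is 97 mm below the top of the rack's plate, so the cutter must rise more than that to come clear.
- handle_end (a point): The free end of the cutter's handle, on its axis, 116 mm above the guard's underside, 168 mm from the wheel's centre. The best place to grip is 56 mm below this point, across the flat 24 mm sides (along the cutter's y).
- rack: Fixed tool rack, white slotted plate on steel, on the robot's left or right (the tray on the other side). Origin: centre of its underside; z up, x roughly away from the robot. Plate 250 (x) by 130 mm (y), top at 110 mm. Three slots 14 mm wide, 100 mm long along y, at x = -80, 0, +80 mm; cutter, knife, spreader in any order, wheel or blade along the slot (cutter's y along rack's x).
- knife: A small knife hanging in another slot: black handle 26 mm (x) by 20 mm (y) that reaches 101 mm above the rack's plate; blade below, 95 mm. Origin: underside of its bolster, at the plate's top. Stays where it is.
- spreader: A spreader hanging in the remaining slot: yellow handle 26 mm (x) by 20 mm (y) that reaches 101 mm above the rack's plate; round-ended blade below, 98 mm. Origin: underside of its bolster, at the plate's top. Stays where it is.
- tray: The fixed brown carton tray with the bread in it: 250 mm long (its x) by 190 mm wide (its y), walls 35 mm high and 4 mm thick. Origin: centre of its underside, on the work surface; z up. Its x axis runs along the long sides and points away from the robot, so the robot's end is its -x end.
- bread_mid (a point): The middle of the top of the flatbread (golden, oval, about 205 by 150 mm, 20 mm thick, bumps of up to 2 mm on it), in the centre of the tray, 24 mm above the work surface.
- dish_bacon: White square dish 70 mm wide, 30 mm high, with bacon bits; between the rack and the tray. Origin: centre of its underside. Stays where it is.
- dish_empty: White square dish, empty, 70 mm wide, 30 mm high, out at the left. Origin: centre of its underside. Stays where it is.
- shaker: Aluminium shaker, 48 mm in diameter, 91 mm high, beyond the rack and the tray. Origin: centre of its underside. Stays where it is.
- squeeze: Red squeeze bottle with white nozzle cap, 60 mm in diameter, 185 mm high, at the back. Origin: centre of its underside. Stays where it is.
- cup: Paper-white cup, 76 mm across the rim, 85 mm high, out at the right. Origin: centre of its underside. Stays where it is.
Not all that is in view belongs to the job. Leave any red or yellow look-alike of the cutter alone.

How it is judged:
By the outcome, as a careful person would: the job done as asked, in the order asked, and still so for the second after the job is handed in, while the arm keeps its last pose, push and grip.
It also fails if it takes over 40 s, if anything falls off the work surface, if the arm or the gripper's body presses on something with over 40 N, if the wrist force passes 120 N, or if a joint passes its speed limit or range.

## Robot

A 6-joint arm with a two-finger parallel gripper is mounted at the origin on the work surface. World frame = base frame: x ahead of the robot, y to its left, z up, the work surface at z = 0. Lengths are in m, angles in degrees, forces in N, time in s.
With the tool pointing down it reaches from about 0.375 to 0.9 m from the base axis. Payload 3.1 kg.
Tool frame: the origin (TCP) lies on the centre line of the jaws, within the pads' length; the fingertips stand 25 mm ahead of it and the grasp point (between the pads) lies 6 mm ahead of it; z points along the fingers, y is the line along which they close (so a half turn about z gives the same grasp; the last joint's range is limited). The gripper opens to 87 mm and grips with 3 to 60 N. Pads are 19 mm wide; open, the fingers measure 117 mm over their backs; the gripper's body (75 mm by 190 mm) begins 51 mm behind the grasp point.
Start: joints at [-82.936, 30.224, 82.088, -0, 67.689, -10.227], TCP at [0.186, -0.597, 0.248] pointing down, gripper open.
Joint ranges: [-176.69, 176.69], [-43.24, 126.21], [12.49, 139.97], [-82, 262], [0, 151.66], [-163.58, 163.58]. Speed limits (degrees/s): [159.86, 159.86, 180, 180, 180, 180].

## Interface

Orientations are given as a 3x3 rotation matrix whose columns are the frame's x, y, z axes.
In Python, from rig import * gives the robot as it stands.
- The arm moves only by the tool step_arm, never from a script. Its argument "steps" is a list of rows, each a list of 7 numbers: the shift along the tool's x, y, z normalised to -1 to 1, where 1 is 0.3 m, then the turn, a rotation vector about the tool's x, y, z normalised to -1 to 1, where 1 is 45 degrees, then the gripper's target within -1 to 1 (shut at 1, half-way at 0, fully open at -1). A call has 1 to 8 rows; each row is the pose to reach, as a shift and turn from the pose commanded when the call began, along the tool's axes at that moment; what a row does not reach only later rows make up. A row lasts 1/12 s, in which the tool goes at most 41.7 mm and 7.16 degrees, less where a joint would pass 70% of its speed; a pose out of reach is approached as far as the arm can. A call with a number of a shift or a turn outside -1 to 1 is refused whole. A call with a gripper value outside its range is refused whole. The fingers move at their own pace and stop on an object; the grip force is fixed at half the most. Time passes only in rows, so rows that repeat a pose let the fingers close. It gives the time, the measured TCP pose, the force, the opening and the grip force at its end, in the units of the state.
- read_state(): the state, without advancing time (a new reading comes with each control period).
- capture(name): name is "scene" or "top"; returns a dict with "image" (400x640x3 uint8, red, green, blue), "vertical_fov" (degrees; the focal length in pixels is half the picture's height over the tangent of half this angle, whatever the lens; pixels are square), "cx", "cy" (the principal point, pixels), "k1" (the pictures are not rectified: a ray, as slopes to the right and down, at radius r is drawn at 1 + k1 r^2 times it, then the intrinsics apply), "world_from_camera" (4x4, takes a point from camera to world coordinates). Camera axes: x right, y down, z forward; pixel columns grow to the right and rows downward; lengths in m; the calibration is good to about 2 mm. A picture is of the moment at which its call begins. There is no depth.
- hand_in(): hands the job in; it is judged then, once.
The state is a dict: "time_s": time; "joint_positions": joint angles; "qvel": joint speeds; "tau": joint torques, N m; "position": TCP position; "tcp_rot": TCP orientation; "force": force on the tool from outside, world axes, zero at the start; "moment": the same for the moment, N m; "opening": opening from 0.0 (shut) to 1.0 (fully open); "grasp_force": force on a finger pad.
Only numpy, scipy, OpenCV 4.12 (cv2) and the standard library are available. Lean on these libraries where they do the work, as an engineer would, in place of code of your own. Each camera call takes 0.05 s, during which the arm holds its last target. There are 200 camera calls.

## Working session

There is one attempt and no reset: what is moved stays moved. The work goes in short steps, Python scripts to look and compute and a tool call to move; the robot and the scene stay as the last step left them, time stands still between calls to the robot, and variables do not carry over. Pictures are saved under pics/ and viewed, at most 10 in all, crops included, and the job is handed in when it is done.

Besides the shell and the picture viewer there is one more tool, called after "Call:" in YAML: its name, and indented under it one key for each argument. step_arm: Moves the arm, as the interface text tells. Scaled input: -1 to 1 covers 0.3 m each way for a shift and 45 degrees each way for a turn. Its arguments: {"type":"object","properties":{"steps":{"type":"array"}},"required":["steps"]}

```bash
mkdir -p pics; cat > h.py <<'E'
from rig import *
import numpy as np, cv2
def snap(n):
    c=capture(n); cv2.imwrite
    return c
def intr(c):
    f=c["image"].shape[0]/2/np.tan(np.radians(c["vertical_fov"]/2)); return f
def ray(c,u,v):
    f=intr(c); d=np.array([(u-c["cx"])/f,(v-c["cy"])/f]); s=d.copy()
    for _ in range(30): s=d/(1+c["k1"]*(s@s))
    T=np.array(c["world_from_camera"]); return T[:3,3],T[:3,:3]@np.array([s[0],s[1],1])
def onplane(c,u,v,z):
    o,d=ray(c,u,v); return o+d*(z-o[2])/d[2]
def proj(c,p):
    T=np.linalg.inv(np.array(c["world_from_camera"])); q=T[:3,:3]@np.array(p)+T[:3,3]
    s=q[:2]/q[2]; s=s*(1+c["k1"]*(s@s)); return s*intr(c)+[c["cx"],c["cy"]]
def save(img,name): cv2.imwrite("pics/"+name,cv2.cvtColor(img,cv2.COLOR_RGB2BGR))
E
python3 - <<'E'
from h import *
for n in("scene","top"):
    c=capture(n); save(c["image"],n+"0.png"); print(n,c["vertical_fov"],c["cx"],c["cy"],c["k1"],np.round(c["world_from_camera"],3).tolist())
print(read_state())
E
```

```text
scene 53.92936356806194 319.6018370388097 200.11108897009305 0.019527930793744083 [[0.768, 0.467, -0.438, 1.232], [0.64, -0.548, 0.538, -0.776], [0.011, -0.694, -0.72, 1.179], [0.0, 0.0, 0.0, 1.0]]
top 53.69882288962866 319.29026087653517 200.59678870903645 -0.023882879731535096 [[0.004, -0.99, 0.139, 0.427], [-1.0, -0.007, -0.019, 0.007], [0.02, -0.139, -0.99, 1.384], [0.0, 0.0, 0.0, 1.0]]
{'time_s': 0.1, 'joint_positions': array([-8.29346468e+01,  3.02737639e+01,  8.21473089e+01, -7.37492837e-04,
        6.76873569e+01, -1.02274965e+01]), 'qvel': array([-0.01682573, -0.11342235, -0.10106107, -0.05615868, -0.03878931,
       -0.04254707]), 'tau': array([-4.78220918e-04, -4.40984094e+01, -1.77151501e+01,  6.34175702e-02,
        5.33786276e-02, -4.06119375e-05]), 'position': array([ 0.18573445, -0.59615109,  0.24667772]), 'tcp_rot': array([[ 9.54796487e-01,  2.97260170e-01, -2.44591820e-04],
       [ 2.97260093e-01, -9.54794698e-01,  1.87661771e-03],
       [ 3.24308726e-04, -1.86449538e-03, -9.99998209e-01]]), 'force': array([0.16183438, 0.17564239, 0.20435649]), 'moment': array([ 0.01611709,  0.04763103, -0.01455667]), 'grasp_force': 0.0, 'opening': 1.0035097773721575}
```

View pics/scene0.png

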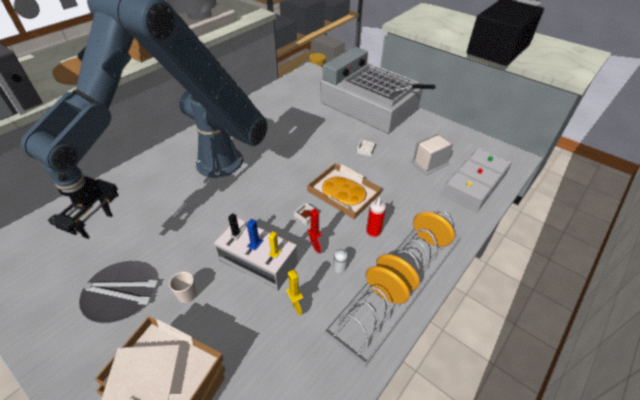

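View pics/top0.png

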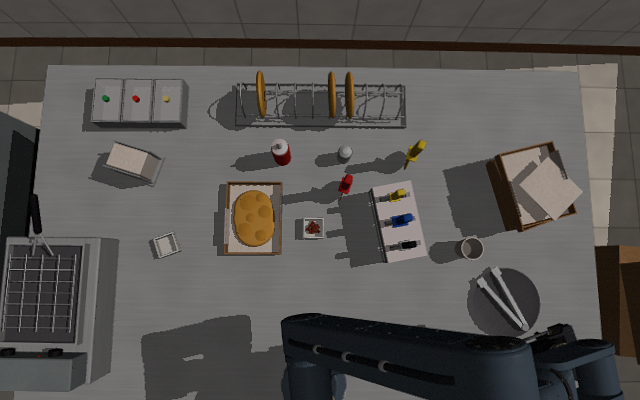

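Candidates for the cutter:
- Blue handle in the rack's middle slot, scene (253,235), top (400,220).
- Red look-alike, scene (315,230), top (345,184).
- Yellow look-alike, scene (295,292), top (415,153).
- Yellow spreader in the rack, scene (273,243).
- Black knife in the rack, scene (234,225).

I choose the blue one and will check it in one crop.

```bash
cat > m.py <<'E'
from h import *
S=capture("scene");T=capture("top")
def mask(c,lo,hi,box):
    h=cv2.cvtColor(c["image"],cv2.COLOR_RGB2HSV); m=cv2.inRange(h,lo,hi); z=np.zeros_like(m); x0,y0,x1,y1=box; z[y0:y1,x0:x1]=m[y0:y1,x0:x1]; return z
def big(m):
    cs,_=cv2.findContours(m,cv2.RETR_EXTERNAL,cv2.CHAIN_APPROX_NONE); return max(cs,key=cv2.contourArea)
if __name__=="__main__":
    bt=big(mask(T,(105,120,60),(125,255,255),(370,190,430,250))); bs=big(mask(S,(105,120,60),(125,255,255),(235,205,275,265)))
    print("blue top",cv2.boundingRect(bt),cv2.minAreaRect(bt),"scene",cv2.boundingRect(bs),cv2.minAreaRect(bs))
    # plate: white in top
    w=big(cv2.morphologyEx(mask(T,(0,0,165),(179,45,255),(360,170,435,275)),cv2.MORPH_CLOSE,np.ones((15,15))))
    b=cv2.boxPoints(cv2.minAreaRect(w)); print("plate px",b.round(1).tolist()); P=np.array([onplane(T,*p,.11) for p in b]); print(P.round(3).tolist(),P.mean(0).round(4),np.linalg.norm(np.diff(P,axis=0),axis=1))
    # bread
    g=big(mask(T,(10,130,120),(28,255,255),(232,188,276,250))); e=cv2.fitEllipse(g); print("bread",e,onplane(T,*e[0],.02))
    a=cv2.resize(S["image"][195:305,200:330],None,fx=3,fy=3.0,interpolation=cv2.INTER_CUBIC)
    d=cv2.resize(T["image"][170:280,215:300],None,fx=3,fy=3.0,interpolation=cv2.INTER_CUBIC)
    e=cv2.resize(T["image"][170:280,365:435],None,fx=2.9,fy=3.0,interpolation=cv2.INTER_CUBIC)[:330]
    im=np.hstack([a,e[:330],d])[:,:800]; save(im,"crop0.png"); print(im.shape)
E
python3 m.py
```

```text
blue top (392, 214, 21, 13) ((402.2567138671875, 220.04054260253906), (10.685934066772461, 20.22107696533203), 80.53767395019531) scene (247, 219, 15, 31) ((254.04615783691406, 233.92269897460938), (30.112384796142578, 13.283406257629395), 87.1375961303711)
plate px [[378.3999938964844, 215.10000610351562], [411.6000061035156, 208.10000610351562], [417.0, 234.10000610351562], [383.79998779296875, 241.0]]
[[0.559, -0.21, 0.11], [0.583, -0.319, 0.11], [0.498, -0.335, 0.11], [0.475, -0.227, 0.11]] [ 0.5289 -0.2728  0.11  ] [0.11178007 0.08584811 0.1108184 ]
bread ((254.24713134765625, 217.75912475585938), (38.72863006591797, 55.51217269897461), 175.3822784423828) [0.55665233 0.20515982 0.02      ]
(330, 800, 3)
```

View pics/crop0.png

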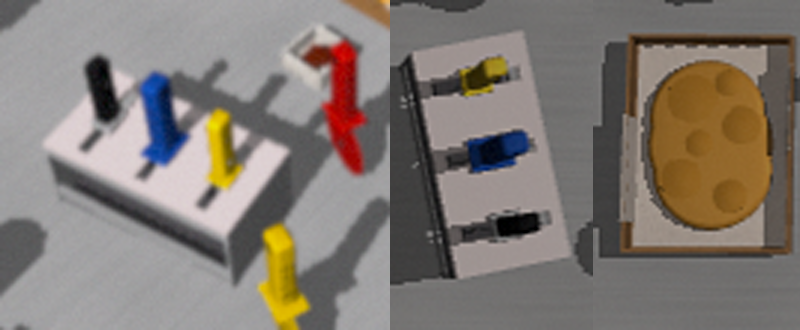

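The crop confirms it: the blue cutter is in the middle slot, handle end at top (410,217) and scene (252,221). The plate and tray outlines are clear. Next: plate and tray corners, and the handle axis from both views.

```bash
cat > m2.py <<'E'
from m import *
def tri(us,ut):
    A=[];b=[]
    for c,u in((S,us),(T,ut)):
        o,d=ray(c,*u); d/=np.linalg.norm(d); M=np.eye(3)-np.outer(d,d); A.append(M); b.append(M@o)
    return np.linalg.solve(sum(A),sum(b))
print("end tri",tri((252.3,220.7),(409.8,217)).round(4), "top@.226",onplane(T,409.8,217,.226).round(4),"scene@.226",onplane(S,252.3,220.7,.226).round(4))
P=np.array([onplane(T,u,v,.11) for u,v in((372.9,186),(410.9,180.7),(427.8,256),(386.7,262.7))]);print(P.round(4),P.mean(0).round(4))
for a,b in((3,0),(2,1)): d=P[b]-P[a]; print("rack x yaw",np.degrees(np.arctan2(d[1],d[0])),np.linalg.norm(d))
br=mask(T,(5,60,40),(20,255,200),(215,170,290,262)); 
w=cv2.morphologyEx(br,cv2.MORPH_OPEN,np.ones((2,2))); 
cs=cv2.convexHull(np.vstack([k for k in cv2.findContours(w,cv2.RETR_EXTERNAL,cv2.CHAIN_APPROX_NONE)[0]]))
q=cv2.minAreaRect(cs); print("tray rect",q)
b=cv2.boxPoints(q);B=np.array([onplane(T,*p,.035) for p in b]);print(b.round(1).tolist(),B.round(4),B.mean(0).round(4))
for i in range(4): d=B[(i+1)%4]-B[i]; print(np.degrees(np.arctan2(d[1],d[0])).round(2),np.linalg.norm(d).round(4))
# side edges of the slot tools as rack direction: knife, spreader handles
y=big(mask(T,(20,120,90),(32,255,255),(380,180,415,208))); print("yellow",cv2.minAreaRect(y))
k=big(mask(T,(0,0,0),(179,255,45),(395,235,425,252))); print("black",cv2.minAreaRect(k))
# handle extents in scene: row-wise centre of blue
m=mask(S,(105,120,60),(125,255,255),(235,205,275,265))
for v in range(219,250,3): u=np.where(m[v])[0]; print(v,u.min(),u.max(),end=' | ')
m=mask(T,(105,120,60),(125,255,255),(370,190,430,250)); print()
for u in range(388,414,2):
    v=np.where(m[:,u])[0]; 
    if len(v): print(u,v.min(),v.max(),end=' | ')
E
python3 m2.py
```

```text
end tri [ 0.5453 -0.2785  0.2308] top@.226 [ 0.5422 -0.2837  0.226 ] scene@.226 [ 0.546  -0.2725  0.226 ]
[[ 0.6552 -0.1936  0.11  ]
 [ 0.674  -0.3199  0.11  ]
 [ 0.428  -0.3679  0.11  ]
 [ 0.4063 -0.2345  0.11  ]] [ 0.5409 -0.279   0.11  ]
rack x yaw 9.315383798008098 0.25225899257322626
rack x yaw 11.047658749553923 0.25073357525619194
tray rect ((253.5, 218.5), (73.0, 57.0), 90.0)
[[225.0, 182.0], [282.0, 182.0], [282.0, 255.0], [225.0, 255.0]] [[0.6787 0.3074 0.035 ]
 [0.6802 0.1104 0.035 ]
 [0.4295 0.1061 0.035 ]
 [0.4285 0.2982 0.035 ]] [0.5542 0.2055 0.035 ]
-89.55 0.197
-179.01 0.2508
90.31 0.1921
2.11 0.2504
yellow ((400.65386962890625, 191.76922607421875), (5.687368392944336, 7.2562971115112305), 78.69007110595703)
black ((408.5616149902344, 244.49234008789062), (6.325770854949951, 14.884167671203613), 82.87498474121094)
219 251 251 | 222 248 256 | 225 247 256 | 228 248 256 | 231 249 256 | 234 249 256 | 237 250 258 | 240 251 261 | 243 250 259 | 246 248 257 | 249 254 254 | 
392 217 218 | 394 216 226 | 396 216 226 | 398 216 226 | 400 215 225 | 402 224 225 | 404 215 225 | 406 214 224 | 408 214 220 | 410 214 220 | 412 217 219 |
```

```bash
cat > t.py <<'E'
from h import *
from scipy.spatial.transform import Rotation as Ro
def go(R,p,q=True):
    s=read_state(); C=s["tcp_rot"]; d=C.T@(np.array(p)-s["position"])/.3
    r=Ro.from_matrix(C.T@R).as_rotvec()/np.radians(45)
    print("t",round(s["time_s"],2),"J",s["joint_positions"].round(0),"pos",s["position"].round(4),"F",s["force"].round(1),"open",round(s["opening"]*87,1),"gf",round(s["grasp_force"],1))
    print("shift",d.round(3),"turn",r.round(3),"scale needed",max(1,abs(r).max(),abs(d).max()).round(2))
def graspR(yaw,th):
    a,t=np.radians([yaw,th]); rx=np.array([np.cos(a),np.sin(a),0]); ry=np.array([-np.sin(a),np.cos(a),0]); z=np.sin(t)*ry-np.cos(t)*np.array([0,0,1.]); 
    return np.c_[rx,].reshape(3,1)*0+0 if 0 else np.column_stack([np.cross(rx,z),rx,z])
YAW,TH=10,55
G=np.array([.543,-.278,.170]) # handle grip point
RG=graspR(YAW,TH)
def pre(back,dz=0): return G-RG[:,2]*(.006+back)+[0,0,dz]
E
python3 -c "
from t import *
go(RG,pre(.12,.13)); print(pre(.12),pre(.0))
c=capture('top')
print('cup',onplane(c,470,243,.085),'red',onplane(c,345,184,.1),'shaker',onplane(c,345,150,.09))"
```

```text
t 0.3 J [-83.  30.  82.  -0.  68. -10.] pos [ 0.1858 -0.5965  0.2472] F [-0.9  0.4 -0.2] open 87.1 gf 0.0
shift [ 1.409 -0.319 -0.416] turn [ 0.876  0.996 -1.685] scale needed 1.68
[ 0.56092278 -0.37964512  0.24227063] [ 0.54385347 -0.28284024  0.17344146]
cup [ 0.47092682 -0.51772436  0.085     ] red [ 0.66299366 -0.10270772  0.1       ] shaker [ 0.78142035 -0.10414435  0.09      ]
```

Call:
step_arm:
  steps:
    - [0, 0, -0.4, 0, 0, 0, -0.43]
    - [0, 0, -0.4, 0, 0, 0, -0.43]
    - [0, 0, -0.4, 0, 0, 0, -0.43]
    - [0, 0, -0.4, 0, 0, 0, -0.43]

```text
time_s: 0.68
position: [0.1865, -0.6006, 0.3769]
tcp_rot: [[0.955, 0.297, 0.002], [0.297, -0.955, -0.017], [-0.003, 0.017, -1.0]]
force: [-0.6, -1.3, 1.3]
opening: 0.785
grasp_force: 0.0
```

```bash
python3 -c "
from t import *
go(RG,pre(.12,.13))"
```

```text
t 0.68 J [-83.  24.  72.   0.  83. -10.] pos [ 0.1865 -0.6006  0.3769] F [-0.6 -1.3  1.3] open 68.3 gf 0.0
shift [ 1.411 -0.332  0.006] turn [ 0.892  1.015 -1.679] scale needed 1.68
```

Call:
step_arm:
  steps:
    - [0.7, -0.16, 0, 0.45, 0.5, -0.84, -0.43]
    - [0.7, -0.16, 0, 0.45, 0.5, -0.84, -0.43]
    - [0.7, -0.16, 0, 0.45, 0.5, -0.84, -0.43]
    - [0.7, -0.16, 0, 0.45, 0.5, -0.84, -0.43]
    - [0.7, -0.16, 0, 0.45, 0.5, -0.84, -0.43]
    - [0.7, -0.16, 0, 0.45, 0.5, -0.84, -0.43]
    - [0.7, -0.16, 0, 0.45, 0.5, -0.84, -0.43]
    - [0.7, -0.16, 0, 0.45, 0.5, -0.84, -0.43]

```text
time_s: 1.35
position: [0.3727, -0.489, 0.3651]
tcp_rot: [[0.535, 0.84, 0.096], [0.709, -0.508, 0.489], [0.459, -0.193, -0.867]]
force: [0.2, 0.2, -0.8]
opening: 0.717
grasp_force: 0.0
```

```bash
python3 -c "
from t import *
go(RG,pre(.12,.13))"
```

```text
t 1.35 J [-70.  34.  62.  16. 110. -34.] pos [ 0.3727 -0.489   0.3651] F [ 0.2  0.2 -0.8] open 62.4 gf 0.0Traceback (most recent call last):
  File "<string>", line 3, in <module>
    go(RG,pre(.12,.13))
    ~~^^^^^^^^^^^^^^^^^
  File "t.py", line 7, in go
    print("shift",d.round(3),"turn",r.round(3),"scale needed",max(1,abs(r).max(),abs(d).max()).round(2))
                                                              ^^^^^^^^^^^^^^^^^^^^^^^^^^^^^^^^^^^^^^
AttributeError: 'int' object has no attribute 'round'
```

```bash
sed -i 's/max(1,abs(r).max(),abs(d).max()).round(2)/max(1.0,abs(r).max(),abs(d).max())/' t.py; python3 -c "
from t import *
go(RG,pre(.12,.13))"
```

```text
t 1.35 J [-70.  34.  62.  16. 110. -34.] pos [ 0.3727 -0.489   0.3651] F [ 0.2  0.2 -0.8] open 62.4 gf 0.0
shift [0.605 0.337 0.218] turn [ 0.429  0.486 -0.845] scale needed 1.0
```

Call:
step_arm:
  steps:
    - [0.6, 0.34, 0.2, 0.43, 0.486, -0.845, -0.43]
    - [0.6, 0.34, 0.2, 0.43, 0.486, -0.845, -0.43]
    - [0.6, 0.34, 0.2, 0.43, 0.486, -0.845, -0.43]
    - [0.6, 0.34, 0.2, 0.43, 0.486, -0.845, -0.43]
    - [0.6, 0.34, 0.2, 0.43, 0.486, -0.845, -0.43]
    - [0.6, 0.34, 0.2, 0.43, 0.486, -0.845, -0.43]
    - [0.6, 0.34, 0.2, 0.43, 0.486, -0.845, -0.43]
    - [0.6, 0.34, 0.2, 0.43, 0.486, -0.845, -0.43]

```text
time_s: 2.02
position: [0.5613, -0.3826, 0.3751]
tcp_rot: [[-0.097, 0.985, -0.144], [0.565, 0.173, 0.807], [0.819, -0.003, -0.573]]
force: [-1.0, -0.6, -1.4]
opening: 0.715
grasp_force: 0.0
```

```bash
python3 -c "
from t import *
go(RG,pre(.12,.0))"
```

```text
t 2.02 J [-53.  51.  39.  33. 137. -48.] pos [ 0.5613 -0.3826  0.3751] F [-1.  -0.6 -1.4] open 62.2 gf 0.0
shift [-0.357  0.002  0.262] turn [-0.002 -0.    -0.003] scale needed 1.0
```

Call:
step_arm:
  steps:
    - [-0.36, 0, 0.26, 0, 0, 0, -0.43]
    - [-0.36, 0, 0.26, 0, 0, 0, -0.43]
    - [-0.36, 0, 0.26, 0, 0, 0, -0.43]
    - [-0.36, 0, 0.26, 0, 0, 0, -0.43]
    - [-0.36, 0, 0.26, 0, 0, 0, -0.43]

```text
time_s: 2.43
position: [0.5579, -0.3816, 0.2425]
tcp_rot: [[-0.092, 0.986, -0.142], [0.564, 0.169, 0.809], [0.821, -0.006, -0.571]]
force: [-0.1, 0.5, 0.7]
opening: 0.718
grasp_force: 0.0
```

```bash
python3 -c "
from t import *
go(RG,pre(.0))
S=capture('scene');T=capture('top')
a=cv2.resize(S['image'][150:300,130:330],None,fx=2.5,fy=2.5,interpolation=cv2.INTER_CUBIC)
b=cv2.resize(T['image'][170:280,350:470],None,fx=2.4,fy=2.4,interpolation=cv2.INTER_CUBIC)
im=np.zeros((375,790,3),np.uint8); im[:,:500]=a; im[:264,500:788]=b; save(im,'pre.png')
print('tip mid px',proj(S,pre(.12)+RG[:,2]*.025),proj(T,pre(.12)+RG[:,2]*.025))"
```

```text
t 2.43 J [-53.  56.  47.  27. 126. -56.] pos [ 0.5579 -0.3816  0.2425] F [-0.1  0.5  0.7] open 62.5 gf 0.0
shift [0.001 0.011 0.404] turn [ 0.001 -0.004 -0.01 ] scale needed 1.0
tip mid px [233.95177508 238.49630666] [435.15869221 211.9835646 ]
```

View pics/pre.png

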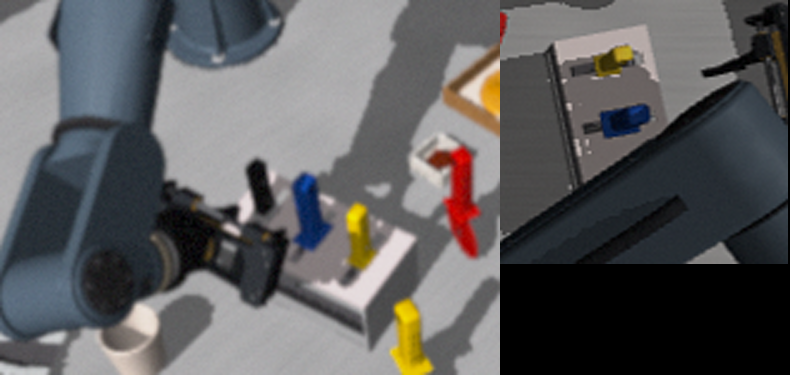

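The open fingers stand outboard of the rack in line with the blue handle (crop about (305,210)). The knife and spreader are clear on either side, and the cup is below the wrist. I'll advance along the tool's z.

Call:
step_arm:
  steps:
    - [0, 0.01, 0.1, 0, 0, -0.01, -0.43]
    - [0, 0.01, 0.2, 0, 0, -0.01, -0.43]
    - [0, 0.01, 0.25, 0, 0, -0.01, -0.43]
    - [0, 0.01, 0.3, 0, 0, -0.01, -0.43]
    - [0, 0.01, 0.33, 0, 0, -0.01, -0.43]
    - [0, 0.01, 0.36, 0, 0, -0.01, -0.43]
    - [0, 0.01, 0.385, 0, 0, -0.01, -0.43]
    - [0, 0.01, 0.385, 0, 0, -0.01, -0.43]

```text
time_s: 3.2
position: [0.5463, -0.2879, 0.1792]
tcp_rot: [[-0.107, 0.984, -0.141], [0.566, 0.177, 0.805], [0.817, 0.006, -0.576]]
force: [-0.1, 0.3, -0.3]
opening: 0.71
grasp_force: 0.0
```

```bash
python3 -c "
from t import *
go(RG,pre(.0))
S=capture('scene');T=capture('top')
a=cv2.resize(S['image'][190:280,180:300],None,fx=4,fy=4,interpolation=cv2.INTER_CUBIC)
b=cv2.resize(T['image'][170:270,350:450],None,fx=3.1,fy=3.1,interpolation=cv2.INTER_CUBIC)
im=np.zeros((360,790,3),np.uint8); im[:,:480]=a; im[:310,480:790]=b; save(im,'grasp.png')"
```

```text
t 3.2 J [-49.  54.  63.  27. 111. -61.] pos [ 0.5463 -0.2879  0.1792] F [-0.1  0.3 -0.3] open 61.7 gf 0.0
shift [-0.005 -0.005  0.026] turn [0.001 0.004 0.009] scale needed 1.0
```

View pics/grasp.png

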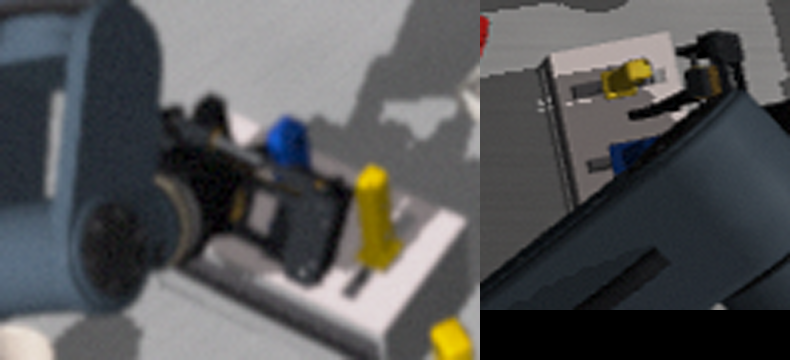

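The handle (crop (290,145)) lies between the fingers, and the spreader is clear. Closing.

Call:
step_arm:
  steps:
    - [0, -0.004, 0.015, 0, 0, 0, -0.43]
    - [0, -0.004, 0.015, 0, 0, 0, 0.2]
    - [0, -0.004, 0.015, 0, 0, 0, 0.3]
    - [0, -0.004, 0.015, 0, 0, 0, 0.4]
    - [0, -0.004, 0.015, 0, 0, 0, 0.6]
    - [0, -0.004, 0.015, 0, 0, 0, 1]
    - [0, -0.004, 0.015, 0, 0, 0, 1]
    - [0, -0.004, 0.015, 0, 0, 0, 1]

```text
time_s: 3.97
position: [0.544, -0.285, 0.1761]
tcp_rot: [[-0.106, 0.984, -0.142], [0.565, 0.177, 0.806], [0.818, 0.005, -0.575]]
force: [-2.1, -1.7, -2.6]
opening: 0.274
grasp_force: 29.7
```

```bash
python3 -c "
from t import *
go(RG,pre(.0))"
```

```text
t 3.97 J [-49.  54.  64.  26. 111. -62.] pos [ 0.544  -0.285   0.1761] F [-2.1 -1.7 -2.6] open 23.8 gf 29.7
shift [-0.003  0.001  0.011] turn [0.    0.002 0.008] scale needed 1.0
```

Call:
step_arm:
  steps:
    - [0.03, 0, -0.02, 0, 0, 0, 1]
    - [0.08, 0, -0.057, 0, 0, 0, 1]
    - [0.14, 0, -0.098, 0, 0, 0, 1]
    - [0.2, 0.001, -0.14, 0, 0, 0, 1]
    - [0.26, 0.002, -0.183, 0, 0, 0, 1]
    - [0.32, 0.002, -0.225, 0, 0, 0, 1]
    - [0.38, 0.002, -0.267, 0, 0, 0, 1]
    - [0.41, 0.003, -0.288, 0, 0, 0, 1]

```text
time_s: 4.63
position: [0.5448, -0.2852, 0.3296]
tcp_rot: [[-0.109, 0.984, -0.139], [0.568, 0.177, 0.804], [0.815, 0.009, -0.579]]
force: [1.3, -0.5, -2.2]
opening: 0.275
grasp_force: 29.8
```

```bash
python3 -c "
from t import *
go(RG,pre(.0,.25))"
```

```text
t 4.63 J [-49.  45.  59.  30. 123. -54.] pos [ 0.5448 -0.2852  0.3296] F [ 1.3 -0.5 -2.2] open 23.9 gf 29.8
shift [ 0.26   0.001 -0.174] turn [0.003 0.008 0.012] scale needed 1.0
```

Call:
step_arm:
  steps:
    - [0.06, 0, -0.04, 0, 0, 0, 1]
    - [0.12, 0, -0.08, 0, 0, 0, 1]
    - [0.18, 0, -0.12, 0, 0, 0, 1]
    - [0.24, 0, -0.16, 0, 0, 0, 1]
    - [0.25, 0, -0.17, 0, 0, 0, 1]

```text
time_s: 5.05
position: [0.5439, -0.2835, 0.4207]
tcp_rot: [[-0.111, 0.984, -0.139], [0.569, 0.178, 0.803], [0.815, 0.01, -0.58]]
force: [-0.2, 0.1, -0.9]
opening: 0.273
grasp_force: 29.8
```

```bash
cat >> t.py <<'E'
R0=np.array([[-.106,.984,-.142],[.565,.177,.806],[.818,.005,-.575]]); R0=Ro.from_matrix(R0).as_matrix()
P0=np.array([.544,-.285,.1761])
a=np.radians(YAW); rx=np.array([np.cos(a),np.sin(a),0]); ry=np.array([-np.sin(a),np.cos(a),0]); uz=np.array([0,0,1.])
Cg=np.column_stack([-ry,rx,uz]); REL=R0.T@Cg           # cutter in tool
WT=R0.T@(np.array([G[0],G[1],.058])-P0)                # wheel centre in tool
def final(lean=40,yaw=.5,mid=(.5555,.2052,.024),gap=.03):
    y=np.radians(yaw);l=np.radians(lean); tx=np.array([np.cos(y),np.sin(y),0]);ty=np.array([-np.sin(y),np.cos(y),0])
    z=-np.sin(l)*tx+np.cos(l)*uz; C=np.column_stack([np.cross(ty,z),ty,z]); R=C@REL.T
    return R,np.array(mid)+[0,0,gap+.045]-R@WT
E
python3 -c "
from t import *
R,p=final(gap=.2); print(R.round(2),p); go(R,p)"
```

```text
[[-0.97 -0.01 -0.26]
 [-0.01  1.   -0.  ]
 [ 0.26  0.   -0.97]] [0.48500535 0.20435406 0.36401262]
t 5.05 J [-49.  40.  53.  34. 131. -48.] pos [ 0.5439 -0.2835  0.4207] F [-0.2  0.1 -0.9] open 23.8 gf 29.8
shift [0.793 0.094 1.443] turn [ 1.045 -0.718 -1.492] scale needed 1.4917122393737445
```

Call:
step_arm:
  steps:
    - [0.03, 0.004, 0.06, 0.04, -0.03, -0.06, 1]
    - [0.08, 0.01, 0.15, 0.11, -0.075, -0.155, 1]
    - [0.13, 0.016, 0.24, 0.17, -0.12, -0.25, 1]
    - [0.18, 0.022, 0.33, 0.24, -0.165, -0.34, 1]
    - [0.23, 0.028, 0.42, 0.3, -0.21, -0.435, 1]
    - [0.28, 0.034, 0.51, 0.37, -0.25, -0.53, 1]
    - [0.33, 0.04, 0.6, 0.435, -0.3, -0.62, 1]
    - [0.36, 0.043, 0.65, 0.47, -0.323, -0.67, 1]

```text
time_s: 5.72
position: [0.5162, -0.0593, 0.3926]
tcp_rot: [[-0.634, 0.68, -0.368], [0.488, 0.721, 0.492], [0.6, 0.133, -0.789]]
force: [-0.3, 0.6, -2.4]
opening: 0.274
grasp_force: 29.9
```

```bash
python3 -c "
from t import *
R,p=final(gap=.2); go(R,p)"
```

```text
t 5.72 J [-27.  28.  72.  17. 114. -75.] pos [ 0.5162 -0.0593  0.3926] F [-0.3  0.6 -2.4] open 23.8 gf 29.9
shift [0.438 0.55  0.546] turn [ 0.576 -0.404 -0.814] scale needed 1.0
```

Call:
step_arm:
  steps:
    - [0.05, 0.06, 0.06, 0.06, -0.05, -0.09, 1]
    - [0.11, 0.14, 0.14, 0.15, -0.1, -0.21, 1]
    - [0.17, 0.21, 0.21, 0.22, -0.155, -0.31, 1]
    - [0.22, 0.28, 0.28, 0.29, -0.2, -0.41, 1]
    - [0.28, 0.35, 0.35, 0.365, -0.26, -0.52, 1]
    - [0.34, 0.43, 0.43, 0.45, -0.31, -0.63, 1]
    - [0.4, 0.5, 0.5, 0.52, -0.37, -0.74, 1]
    - [0.438, 0.55, 0.546, 0.576, -0.404, -0.814, 1]

```text
time_s: 6.38
position: [0.4854, 0.2042, 0.3635]
tcp_rot: [[-0.966, -0.016, -0.259], [-0.016, 1.0, -0.003], [0.259, 0.001, -0.966]]
force: [0.1, -1.1, -2.5]
opening: 0.274
grasp_force: 29.9
```

Call:
step_arm:
  steps:
    - [0, 0, 0, 0, 0, 0, 1]
    - [0, 0, 0, 0, 0, 0, 1]

```text
time_s: 6.55
position: [0.4861, 0.2026, 0.3634]
tcp_rot: [[-0.965, -0.012, -0.26], [-0.012, 1.0, -0.003], [0.26, 0.001, -0.966]]
force: [0.1, -0.9, -2.5]
opening: 0.274
grasp_force: 30.0
```

```bash
python3 -c "
from t import *
R,p=final(gap=.03); go(R,p)
S=capture('scene');T=capture('top')
a=cv2.resize(S['image'][95:235,260:420],None,fx=3,fy=3,interpolation=cv2.INTER_CUBIC)
b=cv2.resize(T['image'][170:310,210:310],None,fx=3,fy=3,interpolation=cv2.INTER_CUBIC)
save(np.hstack([a,b]),'high.png')
s=read_state(); R=s['tcp_rot'];p=s['position'];C=R@REL; w=p+R@WT; print(w,C.round(2))
for n,q in(('wheel',w),('end',w+C[:,2]*.168)): print(n,q.round(3),proj(S,q),proj(T,q))"
```

```text
t 6.55 J [  9.  22.  79.   2.  94. -82.] pos [0.4861 0.2026 0.3634] F [ 0.1 -0.9 -2.5] open 23.9 gf 30.0
shift [-0.143  0.006  0.546] turn [-0.001 -0.004 -0.003] scale needed 1.0
[0.55764923 0.20051842 0.26841339] [[ 0.77 -0.   -0.64]
 [ 0.    1.   -0.  ]
 [ 0.64 -0.    0.77]]
wheel [0.558 0.201 0.268] [345.48549756 142.23524992] [243.39670501 209.03369381]
end [0.45  0.201 0.397] [323.9828133  101.89903863] [233.23520506 246.11343124]
```

View pics/high.png

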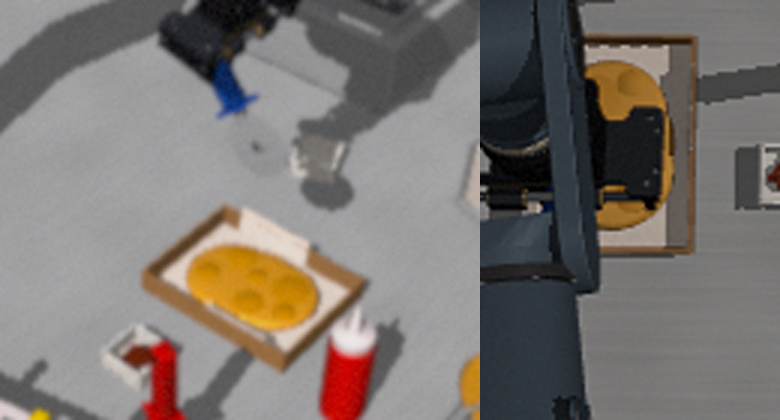

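The wheel's axle shows at scene (346,144), against a predicted (345.5,142). The guard and handle lean back towards the robot and the grip is intact. Descending.

Call:
step_arm:
  steps:
    - [-0.01, 0.006, 0.04, 0, 0, 0, 1]
    - [-0.03, 0.006, 0.12, 0, 0, 0, 1]
    - [-0.055, 0.006, 0.2, 0, 0, 0, 1]
    - [-0.075, 0.006, 0.28, 0, 0, 0, 1]
    - [-0.095, 0.006, 0.36, 0, 0, 0, 1]
    - [-0.115, 0.006, 0.43, 0, 0, 0, 1]
    - [-0.125, 0.006, 0.48, 0, 0, 0, 1]
    - [-0.13, 0.006, 0.5, 0, 0, 0, 1]

```text
time_s: 7.32
position: [0.4858, 0.2005, 0.2067]
tcp_rot: [[-0.965, -0.004, -0.263], [-0.004, 1.0, -0.001], [0.263, 0.0, -0.965]]
force: [-0.0, 0.6, -1.8]
opening: 0.274
grasp_force: 30.0
```

Call:
step_arm:
  steps:
    - [0, 0, 0, 0, 0, 0, 1]
    - [0, 0, 0, 0, 0, 0, 1]

```text
time_s: 7.48
position: [0.4874, 0.2017, 0.2096]
tcp_rot: [[-0.966, -0.006, -0.258], [-0.006, 1.0, -0.0], [0.258, 0.001, -0.966]]
force: [-0.1, 0.6, -1.5]
opening: 0.272
grasp_force: 30.0
```

```bash
python3 -c "
from t import *
R,p=final(gap=.035); go(R,p)
S=capture('scene');T=capture('top')
x0,y0=290,140
a=cv2.resize(S['image'][y0:y0+90,x0:x0+120],None,fx=6,fy=6,interpolation=cv2.INTER_CUBIC)
save(a,'low.png')
s=read_state(); R=s['tcp_rot'];p=s['position'];C=R@REL; w=p+R@WT; print(w,C.round(3).tolist())
for n,k in(('wheel',0),('fork',.01),('guard',.055),('end',.168),('bottom',None)):
  q=w+C[:,2]*k if k is not None else w-[0,0,.045]
  print(n,q.round(3),(proj(S,q)-[x0,y0])*6)
print('bread',(proj(S,[.5555,.2052,.024])-[x0,y0])*6)"
```

```text
t 7.48 J [  9.  31.  89.   2.  74. -82.] pos [0.4874 0.2017 0.2096] F [-0.1  0.6 -1.5] open 23.6 gf 30.0
shift [-0.001  0.009  0.036] turn [ 0.002 -0.001 -0.011] scale needed 1.0
[0.55853861 0.20260207 0.11564687] [[0.765, -0.001, -0.644], [0.001, 1.0, -0.0], [0.644, -0.0, 0.765]]
wheel [0.559 0.203 0.116] [322.47788256 194.23532261]
fork [0.552 0.203 0.123] [315.48270844 181.57362621]
guard [0.523 0.203 0.158] [283.70942169 124.05409893]
end [0.45  0.203 0.244] [201.71608349 -24.43927831]
bottom [0.559 0.203 0.071] [318.83597844 243.05867945]
bread [314.0335121  287.70786714]
```

View pics/low.png

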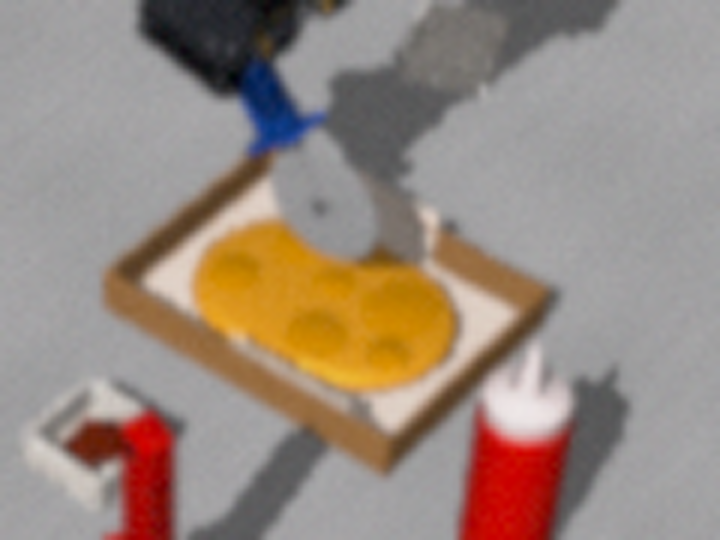

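The picture shows the wheel just above the bread, upright, with the handle leaning back. The axle is at crop (321,208), the guard at (287,130) and the bread centre near (327,301). Next I'll check bread, tray and axle against each other, using the unobstructed first pictures.

```bash
python3 -c "
from t import *
S=capture('scene');T=capture('top')
def ell(f,c,box):
  h=cv2.cvtColor(cv2.imread(f),cv2.COLOR_BGR2HSV); m=cv2.inRange(h,(10,130,110),(28,255,255)); z=m*0; a,b,e,d=box; z[b:d,a:e]=m[b:d,a:e]
  z=cv2.morphologyEx(z,cv2.MORPH_OPEN,np.ones((4,4)))
  k=max(cv2.findContours(z,0,1)[0],key=cv2.contourArea); return cv2.fitEllipse(k)
es=ell('pics/scene0.png',S,(318,170,372,210)); et=ell('pics/top0.png',T,(228,185,280,252)); print(es,et)
def tri(us,ut):
    A=0;b=0
    for c,u in((S,us),(T,ut)):
        o,d=ray(c,*u); d/=np.linalg.norm(d); M=np.eye(3)-np.outer(d,d); A=A+M; b=b+M@o
    return np.linalg.solve(A,b)
print('bread tri',tri(es[0],et[0]),'S@.018',onplane(S,*es[0],.018),'T@.018',onplane(T,*et[0],.018))
for n,u in(('L',(108,272)),('R',(548,288)),('B',(388,462))): 
  q=np.array(u)/6+[290,140]; print(n,onplane(S,*q,.035).round(4))
ax=np.array((321,208))/6+[290,140]; print('axle S@.116',onplane(S,*ax,.116),'@.11',onplane(S,*ax,.11))
print('guard S@.158',onplane(S,*(np.array((287,130))/6+[290,140]),.158))
"
```

```text
((343.9768371582031, 191.6274871826172), (25.02290153503418, 44.92075729370117), 102.39714050292969) ((255.17225646972656, 218.983154296875), (39.06216812133789, 55.81907653808594), 175.4854278564453)
bread tri [5.57721835e-01 2.08009964e-01 4.53627756e-04] S@.018 [0.5706884  0.19722412 0.018     ] T@.018 [0.55261241 0.20214039 0.018     ]
L [0.4427 0.1147 0.035 ]
R [0.6861 0.3014 0.035 ]
B [0.6971 0.0986 0.035 ]
axle S@.116 [0.56635037 0.19072288 0.116     ] @.11 [0.56259619 0.1961744  0.11      ]
guard S@.158 [0.52871409 0.19893592 0.158     ]
```

Call:
step_arm:
  steps:
    - [-0.003, 0.01, 0.013, 0, 0, -0.01, 1]
    - [-0.007, 0.01, 0.026, 0, 0, -0.01, 1]
    - [-0.01, 0.01, 0.038, 0, 0, -0.01, 1]
    - [-0.01, 0.01, 0.038, 0, 0, -0.01, 1]
    - [-0.01, 0.01, 0.038, 0, 0, -0.01, 1]

```text
time_s: 8.1
position: [0.4863, 0.2058, 0.1972]
tcp_rot: [[-0.966, -0.016, -0.259], [-0.016, 1.0, -0.001], [0.259, 0.003, -0.966]]
force: [-0.0, 0.9, -2.6]
opening: 0.272
grasp_force: 30.0
```

```bash
python3 -c "
from t import *
R,p=final(gap=.035); go(R,p)
S=capture('scene')
s=read_state(); R=s['tcp_rot'];p=s['position'];w=p+R@WT; print('wheel',w)
gp=p+R[:,2]*.006
h=cv2.cvtColor(S['image'],cv2.COLOR_RGB2HSV); m=cv2.inRange(h,(105,120,60),(125,255,255)); m[:, :315]=0; m[:,355:]=0; m[:140]=0;m[175:]=0
for v in range(140,175):
  u=np.where(m[v])[0]
  if len(u): print(v,u.min(),u.max(),end=' | ')
print()
g=cv2.cvtColor(S['image'],cv2.COLOR_RGB2GRAY)[165:187,333:355]; print(g)
for L in (28,32,36,40,44):
  d=np.array([-np.sin(np.radians(L)),0,np.cos(np.radians(L))]); y=np.array([0,1,0])*.012; x=np.cross([0,1,0],d)*.015
  e=lambda z,a,b: proj(S,gp+d*(z-.060)+a*x+b*y).round(1).tolist()
  print(L,'axle',e(-.052,0,0),'guard',e(.003,0,0),'guard x ends',e(.003,-1.67,0),e(.003,1.67,0),'z30',e(.03,0,0),'pad',e(.05,0,0))
"
```

```text
t 8.1 J [ 10.  32.  90.   2.  73. -82.] pos [0.4863 0.2058 0.1972] F [-0.   0.9 -2.6] open 23.7 gf 30.0
shift [ 0.006 -0.005 -0.005] turn [ 0.001 -0.002  0.002] scale needed 1.0
wheel [0.55689752 0.2068472  0.10234547]
152 332 333 | 153 331 335 | 154 331 335 | 155 331 336 | 156 331 336 | 157 330 337 | 158 331 337 | 159 332 338 | 160 332 339 | 161 332 342 | 162 333 341 | 163 334 340 | 164 334 339 | 165 333 338 | 166 332 333 | 
[[ 81  60  66  71  74  80  85 119 159 155 145 134 122  99  92  91  88  90
   92  89  88  90]
 [ 71  77  93  95 108 112 117 126 154 155 146 141 132 114  97  93  92  91
   90  92  87  89]
 [ 68  80 104 123 135 141 141 139 148 154 150 150 143 129 114 101  97  93
   93  91  93  92]
 [ 79  98 119 139 146 145 145 144 148 148 154 152 151 148 132 117 108 103
  102 101  93  89]
 [113 144 144 150 147 147 149 146 146 147 153 154 151 153 148 141 124 120
  135 122 103 100]
 [158 182 167 154 150 153 148 147 147 146 151 153 152 154 155 151 138 132
  150 132 117 118]
 [192 199 177 161 152 149 152 151 148 149 147 151 149 152 152 153 147 136
  133 123 120 131]
 [207 205 180 161 1
[... 1301 characters left out ...]
149 151 150 147 148 143 138 133 130 129 127 129 134 137
  140 135 135 132]]
28 axle [339.8, 173.9] guard [335.4, 162.2] guard x ends [331.0, 162.1] [339.8, 162.3] z30 [333.1, 156.3] pad [331.5, 151.9]
32 axle [341.2, 173.9] guard [336.1, 162.2] guard x ends [331.8, 162.5] [340.4, 161.9] z30 [333.5, 156.3] pad [331.6, 151.9]
36 axle [342.5, 173.8] guard [336.7, 162.1] guard x ends [332.7, 162.8] [340.9, 161.4] z30 [333.9, 156.3] pad [331.7, 151.9]
40 axle [343.8, 173.6] guard [337.4, 162.0] guard x ends [333.5, 163.0] [341.4, 160.9] z30 [334.2, 156.2] pad [331.8, 151.9]
44 axle [345.0, 173.3] guard [338.0, 161.8] guard x ends [334.3, 163.2] [341.8, 160.4] z30 [334.5, 156.1] pad [331.9, 151.8]
```

The wheel is at about (0.557, 0.206), roughly 33 mm above the bread. The lean is consistent with 36–40°, and the grip is steady. I'll let it settle and hand in.

Call:
step_arm:
  steps:
    - [0, 0, 0, 0, 0, 0, 1]
    - [0, 0, 0, 0, 0, 0, 1]
    - [0, 0, 0, 0, 0, 0, 1]
    - [0, 0, 0, 0, 0, 0, 1]
    - [0, 0, 0, 0, 0, 0, 1]
    - [0, 0, 0, 0, 0, 0, 1]

```text
time_s: 8.65
position: [0.4866, 0.2058, 0.1977]
tcp_rot: [[-0.966, -0.016, -0.258], [-0.016, 1.0, -0.001], [0.258, 0.003, -0.966]]
force: [0.7, -0.3, -2.4]
opening: 0.277
grasp_force: 30.0
```

```bash
python3 -c "
from t import *
s=read_state(); print('wheel',s['position']+s['tcp_rot']@WT,abs(s['qvel']).max())
print(hand_in())"
```

```text
wheel [0.55709445 0.20680576 0.10263131] 0.08439249319581257
the job is handed in; nothing more can be done
None
```

I handed the job in at 8.7 s with the blue cutter held still in the gripper: its wheel is about 34 mm above the middle of the bread, in line with the tray's long sides, and the handle leans back roughly 36–40°. I did not take a last picture to confirm the other items were undisturbed, and the hand-in gave no verdict.

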